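# Hold a pressure on the gauge calibration bench

### The arm

A 7-joint arm with a two-finger parallel gripper is mounted at the origin on the work surface. World frame = base frame: x ahead of the robot, y to its left, z up, the work surface at z = 0. Lengths are in m, angles in rad, forces in N, time in s.
With the tool pointing down it reaches from about 0.4 to 0.85 m from the base axis. Payload 10.4 kg.
Tool frame: the origin (TCP) lies at the very end of the fingers, on their centre line; the grasp point (between the pads) lies 19 mm behind it (manip.grip_point_offset is the distance from the TCP to the grasp point, in m); z points along the fingers, y is the line along which they close (so a half turn about z gives the same grasp; the last joint's range is limited). The gripper opens to 85 mm and grips with 20 to 120 N. Pads are 22 mm wide; open, the fingers measure 114 mm over their backs; the gripper's body (76 mm by 85 mm) begins 54 mm behind the grasp point. The pads swing forward as they close: fully open they stand 13 mm farther back than shut.
Start: joints at [-1.216, 0.332, -0.065, 1.46, 0.022, 1.35, -0.088], TCP at [0.231, 0.581, 0.231] pointing down, gripper open.
Joint ranges: [-2.6, 2.6], [-0.5, 2.12], [-1.47, 1.34], [0.16, 2.42], [-1.27, 4.41], [0.06, 2.06], [-2.6, 2.6]. Speed limits (rad/s): [2.22, 2.22, 2.79, 2.79, 3.14, 3.14, 3.14].

### API

Orientations are given as a unit quaternion [x, y, z, w].
In Python, from workcell import manip gives the robot as it stands. The module is installed in compiled form; this text tells all that it offers.
- The arm moves only by the tool step_arm, never from a script. Its argument "moves" is a list of rows, each a list of 7 numbers: the closure, from 0 (fully open) to 1 (shut), then the shift along the world's x, y, z in mm, then the turn, a rotation vector about the world's x, y, z in rad. In form: [[grip, tx, ty, tz, ax, ay, az], ...]. A call has 1 to 10 rows; each row is the pose to reach, as a shift and turn from the pose commanded when the call began; what a row does not reach only later rows make up. A row lasts 1/10 s, in which the tool goes at most 50 mm and 8.59 degrees, less where a joint would pass 70% of its speed; a pose out of reach is approached as far as the arm can. A call with a gripper value outside its range is refused whole. The fingers move at their own pace and stop on an object; "grip_force" is the grip in N (left out, the last holds). Time passes only in rows, so rows that repeat a pose let the fingers close. It gives the time, the measured TCP pose, the force, the opening and the grip force at its end, in the units of the state.
- manip.get_obs(): the state, without advancing time (a new reading comes with each control period).
- manip.camera(name): name is "scene" or "top" or "wrist"; returns a dict with "image" (420x560x3 uint8, blue, green, red), "K" (3x3 intrinsics, pixels), "rvec" (rotation vector, rad) and "tvec" (3), from world to camera coordinates, as OpenCV has them; the wrist camera has in their place "mount" (4x4, takes a point from camera to tool coordinates, whose origin is the TCP and whose axes are the flange's). Camera axes: x right, y down, z forward; pixel columns grow to the right and rows downward; lengths in m; the calibration is good to about 2 mm. A picture is of the moment at which its call begins: read the wrist's pose just before it. There is no depth.
- manip.hand_in(): hands the job in; it is judged then, once.
The state is a dict: "clock": time; "joint_pos": joint angles; "joint_velocities": joint speeds; "tau": joint torques, N m; "position": TCP position; "ee_rot": TCP orientation; "ft_force": force on the tool from outside, world axes, zero at the start; "torque": the same for the moment, N m; "grip_width": opening from 0.0 (shut) to 1.0 (fully open); "grasp_force": force on a finger pad.
Only numpy, scipy, OpenCV 4.12 (cv2) and the standard library are available. Lean on these libraries where they do the work, as an engineer would, in place of code of your own. Each camera call takes 0.05 s, during which the arm holds its last target. There are 200 camera calls.

### The job

Raise the test line to its set pressure and lock it in: pushing with a fingertip, turn the four-armed capstan clockwise by its arms until the gauge needle points at the marker on the gauge's rim, without running past it. Then push the lever of the isolating valve (a tube at both ends) across its tubes, fully shut, and only after that push the lever of the vent valve (ribbed silencer on its far end) in line with its tube, fully open. Push gently, grip nothing, and leave the needle on the marker and the loose things where they lie.

Things in the scene. Friction and masses are not known exactly. Their poses are not given: they have to be found in the camera images.
- console: Fixed console: low grey box in a steel drip tray 460 x 640 mm (rim 18 mm), flat deck 352 x 522 mm, 80 mm above the bench. Origin: underside of the tray, centre; x away from the operator's side, y to the operator's left, z up. On the deck: capstan near left, large gauge far left of middle, two valves on the right half, 130 mm apart (which is which varies). All on the deck is under 78 mm high.
- capstan_hub (a point): Centre of the capstan on its upright axis, at mid-height of its arms, 55 mm over the deck. Hub 36 mm in diameter, 36 to 76 mm over the deck. Four level round arms 10 mm thick, 90 degrees apart, bare from 18 to 66 mm from the axis, each with a black ball 23 mm in diameter centred at 78 mm. Nothing stands under the arms beyond 32 mm from the axis. Turns with the capstan; x axis along the first arm.
- capstan_ball (a point): Centre of the ball at the end of the capstan's first arm, 78 mm from the axis; turns with the capstan.
- capstan (a joint): Angle of the capstan in rad, growing clockwise seen from above, 0 to 5.5. Clockwise raises the pressure: the needle turns clockwise by 0.8 rad for each rad of the capstan. It stays where it is left (dry friction 0.10 N m, about 2 N at 50 mm); must not be pressed with more than 30 N.
- gauge_centre (a point): Centre of the round gauge, at deck height. The gauge lies face up, let into the deck: rim 156 mm in diameter standing 14 mm over the deck, white dial, glass on top. The scale runs clockwise over 270 degrees from the operator's lower left.
- needle_tip (a point): Tip of the gauge's long thin black needle, 58 mm from the gauge's centre, 88 mm above the bench under the glass; moved only by the capstan.
- marker_tip (a point): Inner point of the black clip-on marker on the gauge's rim (14 mm wide), 61 mm from the gauge's centre; the needle must point at it. The point's x axis points radially outward, y is anticlockwise. The marker is always clockwise of the needle at the start, by 0.7 to 2.9 rad.
- iso_valve: The isolating valve as a whole (fixed to the deck): a steel ball valve with a thin steel tube at both ends, each bending down into the deck. Origin: on the deck under the stem; axes as the console's.
- vent_valve: The vent valve as a whole (fixed to the deck): the same ball valve with a tube on its near end only and a ribbed brass silencer 30 mm in diameter and 38 mm long on its far end. Origin: on the deck under the stem; axes as the console's.
- iso_lever (a joint): The isolating valve's lever. Starts open or nearly so (0 to 0.2). Rad: 0 = in line with the valve's tubes (open stop), 1.571 = square across them (shut stop); grows clockwise seen from above. Stays where it is left; dry friction 0.12 N m (about 2 N at 65 mm). Never press with more than 30 N.
- iso_lever_pivot (a point): On the isolating valve's upright stem, at mid-thickness of its lever (55 mm over the deck). The valve's body and fittings below the lever end 45 mm over the deck at the stem and 37 mm elsewhere.
- iso_lever_end (a point): Outer end of the isolating valve's lever, 95 mm from the pivot. The lever is a level bar with a black sleeve 16 mm wide and 11 mm thick from 28 to 95 mm from the pivot. In line (open) it points to the operator's side (console -x), square across (shut) it points to console +y.
- vent_lever (a joint): The vent valve's lever. Starts shut (1.50 to 1.571); opens anticlockwise, to 0. Rad: 0 = in line with the valve's tubes (open stop), 1.571 = square across them (shut stop); grows clockwise seen from above. Stays where it is left; dry friction 0.12 N m (about 2 N at 65 mm). Never press with more than 30 N.
- vent_lever_pivot (a point): On the vent valve's upright stem, at mid-thickness of its lever (55 mm over the deck). Same body as the isolating valve.
- vent_lever_end (a point): Outer end of the vent valve's lever, 95 mm from the pivot. Same lever as the isolating valve's, same directions.
- spare_gauge: Loose spare gauge lying on its back on the deck's near edge in front of and between the valves: 60 mm in diameter, 30 mm high, with a brass stem reaching 24 mm beyond the case to its own -x. Origin: centre of its underside. Leave alone.
- fitting: Loose brass hexagon fitting standing on the deck's near edge between capstan and valves: 28 mm across, 34 mm high. Origin: centre of its underside. Leave alone.
- spanner: Loose spanner 170 mm long lying in the tray along the console's near side. Leave alone.
- tape_reel: Loose white reel, 60 mm in diameter, 14 mm high, on the bench to the right. Leave alone.
- seal_jar: Loose white jar with a black cap, 60 mm in diameter, 60 mm high, on the bench to the right. Leave alone.
- big_gauge: Loose gauge lying on its back on the bench to the left, 100 mm in diameter, 30 mm high. Leave alone.
- screwdriver: Loose screwdriver on the bench to the left. Leave alone.

How it is judged:
By the outcome, as a careful person would: the job done as asked, in the order asked, and still so for the second after the job is handed in, with the robot touching nothing.
It also fails if it takes over 61 s, if anything falls off the work surface, if the arm or the gripper's body presses on something with over 40 N, if the wrist force passes 120 N, or if a joint passes its speed limit or range.

## Working session

There is one attempt and no reset: what is moved stays moved. The work goes in short steps, Python scripts to look and compute and a tool call to move; the robot and the scene stay as the last step left them, time stands still between calls to the robot, and variables do not carry over. Pictures are saved under pics/ and viewed, at most 10 in all, crops included, and the job is handed in when it is done.

Besides the shell and the picture viewer there is one more tool, called as name(argument=value, ...), one argument or row to a line, values as JSON. step_arm: Moves the arm, as the interface text tells. Its arguments: {"type":"object","properties":{"moves":{"type":"array","items":{"type":"array","items":{"type":"number"}}},"grip_force":{"type":"number"}},"required":["moves"]}

```bash
mkdir -p pics; cat > h.py <<'E'
import numpy as np, cv2
from workcell import manip
def ray(c,uv,z):
    R=cv2.Rodrigues(np.array(c["rvec"],float))[0];t=np.array(c["tvec"],float).ravel();K=np.array(c["K"])
    d=R.T@np.linalg.inv(K)@np.array([uv[0],uv[1],1.]);o=-R.T@t
    return o+d*(z-o[2])/d[2]
E
python3 - <<'E'
from h import *
import pickle
for n in("top","scene"):
    c=manip.camera(n);cv2.imwrite(f"pics/{n}0.png",cv2.resize(c["image"],(800,600),interpolation=cv2.INTER_CUBIC));pickle.dump(c,open(n+"0.pkl","wb"))
    R=cv2.Rodrigues(np.array(c["rvec"],float))[0];print(n,-R.T@np.array(c["tvec"]).ravel(),R.round(2).tolist(),np.array(c["K"]).tolist())
o=manip.get_obs();print(o["position"],o["ee_rot"],o["clock"],o["ft_force"])
E
```

```text
top [0.4726134  0.00839342 1.38842734] [[-0.0, -1.0, -0.01], [-1.0, 0.0, -0.06], [0.06, 0.01, -1.0]] [[451.8930407612186, 0.0, 285.4603199597151], [0.0, 451.8930407612186, 207.64923694151585], [0.0, 0.0, 1.0]]
scene [ 1.16654601 -0.69088943  0.72383184] [[0.73, 0.68, 0.02], [0.4, -0.4, -0.82], [-0.55, 0.61, -0.57]] [[380.2354529695109, 0.0, 279.4918566512783], [0.0, 380.2354529695109, 214.14108119605868], [0.0, 0.0, 1.0]]
[0.23040382 0.58062922 0.23060724] [ 1.87767020e-01  9.82213397e-01 -6.15315284e-04 -1.06037488e-04] 0.1 [-0.29149383  0.60150634 -0.26831169]
```

View pics/top0.png

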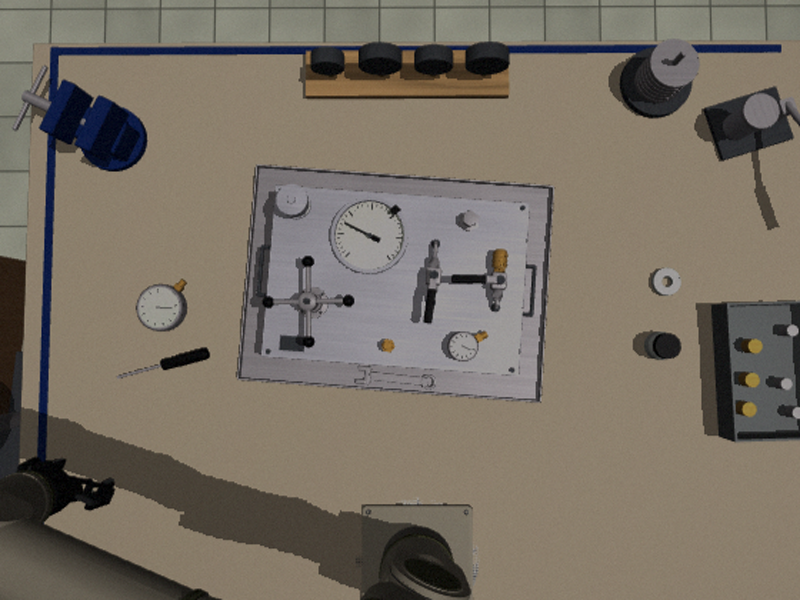

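View pics/scene0.png

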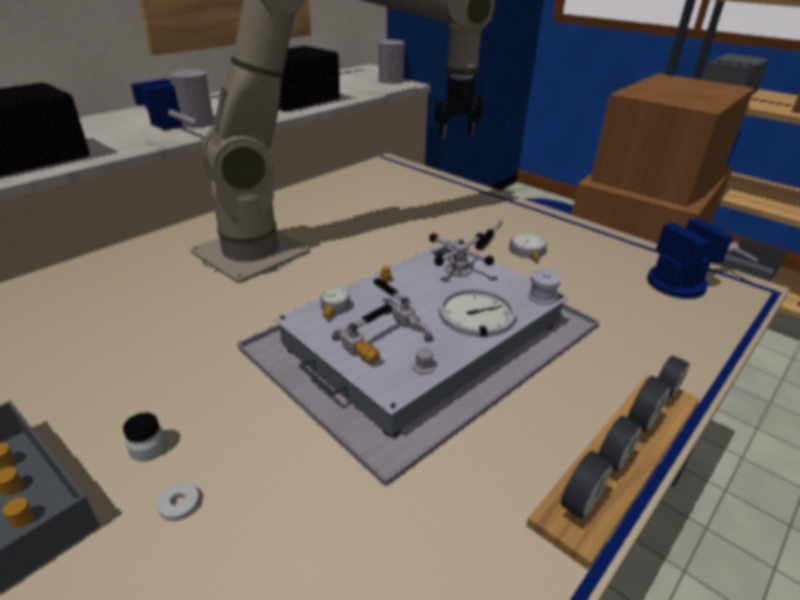

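Top view: capstan hub near (307,301), gauge at (369,236) with the needle pointing upper-left and the marker at about (395,211). The iso valve is at (433,275) with its lever pointing near, the vent at (497,281) with its lever pointing left. Next I'll enlarge this area.

```bash
python3 - <<'E'
from h import *
import pickle
c=pickle.load(open("top0.pkl","rb"))
im=c["image"][110:290,160:400]
cv2.imwrite("pics/crop0.png",cv2.resize(im,(800,600),interpolation=cv2.INTER_CUBIC))
E
```

```text
(no output)
```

View pics/crop0.png

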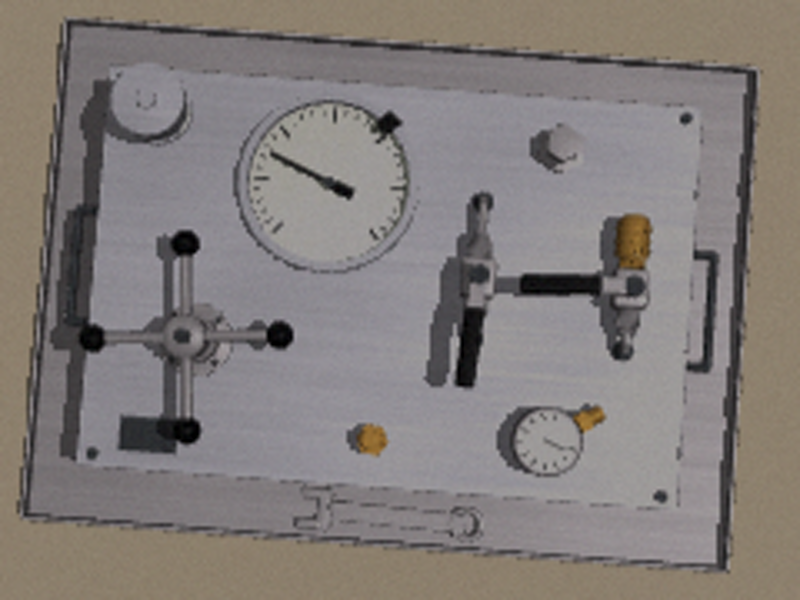

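```bash
cat > m.py <<'E'
from h import *
def W(c,u,v,z): return ray(c,(160+(u+.5)*.3-.5,110+(v+.5)*.3-.5),z)
E
python3 - <<'E'
from m import *
import pickle
c=pickle.load(open("top0.pkl","rb"))
P={}
for n,u,v,z in [("d_fl",112,68,.08),("d_fr",700,108,.08),("d_nr",678,508,.08),("d_nl",78,460,.08),("hub",184,337,.156),("bF",185,243,.135),("bR",280,335,.135),("bN",187,431,.135),("bL",91,338,.135),
 ("rimc",327,185,.094),("tip",271,153,.088),("tail",350,192,.088),("mtip",378,132,.094),("mk",389,123,.094),
 ("isoP",480,273,.14),("isoE",465,386,.135),("ventP",635,287,.14),("ventE",521,284,.135),("spare",547,440,.11),("fit",371,438,.114)]:
    P[n]=W(c,u,v,z);print(n,(P[n][:2]*1000).round(1))
E=P["d_fr"]-P["d_nr"];print("yaw x",np.degrees(np.arctan2(E[1],E[0])));E=P["d_fl"]-P["d_fr"];print("yaw y",np.degrees(np.arctan2(E[1],E[0]))-90)
h=np.mean([P[k] for k in("bF","bR","bN","bL")],axis=0);print("hub",h)
for k in("bF","bR","bN","bL"):d=P[k]-h;print(k,np.hypot(*d[:2]),np.degrees(np.arctan2(d[1],d[0])))
for a,b in(("isoP","isoE"),("ventP","ventE"),("rimc","tip"),("rimc","mtip"),("rimc","mk"),("tail","tip")):
    d=P[b]-P[a];print(a,b,np.hypot(*d[:2]),np.degrees(np.arctan2(d[1],d[0])))
E
```

```text
d_fl [778.3 288.5]
d_fr [ 741.6 -228. ]
d_nr [ 392.9 -205. ]
d_nl [434.4 314.1]
hub [537.1 210.6]
bF [617.  213.8]
bR [539.8 133.9]
bN [460.  210.8]
bL [537.5 291.7]
rimc [672.1  97.9]
tip [701.2 147.2]
tail [666.8  78.3]
mtip [718.3  53.7]
mk [726.2  44.2]
isoP [591.  -32.9]
isoE [497.2 -20.3]
ventP [ 579.2 -161.5]
ventE [582.2 -67.2]
spare [452.  -90.1]
fit [453.8  58.7]
yaw x -3.7726755821733597
yaw y -4.0619355763599145
hub [0.53858478 0.2125624  0.135     ]
bF 0.07847022827833627 0.9363649931932364
bR 0.07870316759332355 -89.09824081117004
bN 0.07860632571399094 -178.73881555139846
bL 0.07914899349598614 90.80434778313675
isoP isoE 0.09466759207471998 172.36117783693547
ventP ventE 0.09438846053664232 88.14448497169482
rimc tip 0.057267289796280076 59.45977094970608
rimc mtip 0.06392503730722937 -43.65991242556202
rimc mk 0.07621697394806025 -44.76670135823219
tail tip 0.07702082686674878 63.51937729159086
```

step_arm(
  moves=[
    [1,40,-50,0,0,0,0.05],
    [1,70,-85,0,0,0,0.1],
    [1,100,-120,0,0,0,0.15],
    [1,130,-160,0,0,0,0.2],
    [1,160,-195,0,0,0,0.25],
    [1,190,-230,0,0,0,0.3],
    [1,220,-270,0,0,0,0.35],
    [1,250,-305,0,0,0,0.38],
    [1,276,-337,0,0,0,0.38],
    [1,276,-337,0,0,0,0.38],
  ],
  grip_force=30,
)

```text
clock: 1.1
position: [0.51, 0.2375, 0.2311]
ee_rot: [0.004, 1.0, -0.001, 0.001]
ft_force: [0.1, -0.8, -0.1]
grip_width: -0.002
grasp_force: 0.0
```

step_arm(
  moves=[
    [1,0,0,0,0,0,0],
    [1,0,0,0,0,0,0],
  ],
)

```text
clock: 1.3
position: [0.5057, 0.2451, 0.2311]
ee_rot: [-0.002, 1.0, 0.0, -0.0]
ft_force: [-0.2, 0.8, -0.2]
grip_width: -0.003
grasp_force: 0.0
```

```bash
python3 - <<'E'
from h import *
from scipy.spatial.transform import Rotation as R
o=manip.get_obs();print(o["position"],R.from_quat(o["ee_rot"]).as_matrix().round(3).tolist(),o["clock"],o["grip_width"],np.round(o["joint_pos"],2),o["ft_force"])
c=manip.camera("wrist");print(c["K"],np.round(c["mount"],3).tolist());cv2.imwrite("pics/w0.png",c["image"])
E
```

```text
[0.50570522 0.24513712 0.23106581] [[-1.0, -0.004, -0.001], [-0.004, 1.0, 0.0], [0.001, 0.0, -1.0]] 1.3 -0.0029953782360108505 [-0.68  0.19  0.17  1.64 -0.03  1.31  1.07] [-0.2035275   0.80191007 -0.21836469]
[[308.48724753   0.         277.71873753]
 [  0.         308.48724753 209.49512129]
 [  0.           0.           1.        ]] [[-0.001, -0.95, -0.313, 0.081], [1.0, -0.001, -0.001, 0.001], [0.0, -0.313, 0.95, -0.143], [0.0, 0.0, 0.0, 1.0]]
```

View pics/w0.png

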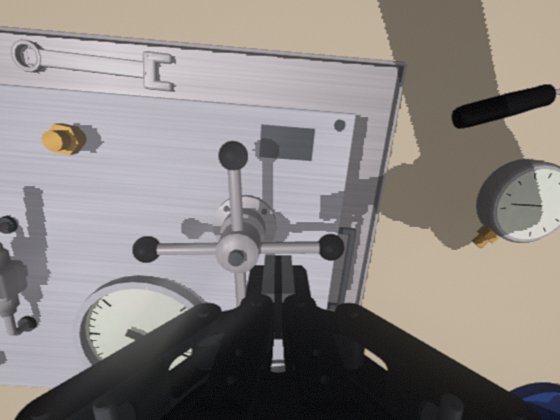

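```bash
cat >> m.py <<'E'
from scipy.spatial.transform import Rotation as Rt
def wr(o,c,uv,z):
    R=Rt.from_quat(o["ee_rot"]).as_matrix();M=np.array(c["mount"])
    p=R@M[:3,3]+o["position"];d=R@M[:3,:3]@np.linalg.inv(c["K"])@[uv[0],uv[1],1]
    return p+d*(z-p[2])/d[2]
E
python3 - <<'E'
from m import *
o=manip.get_obs();c=manip.camera("wrist")
for n,u,v,z in(("hub",237,247,.156),("bN",233,156,.135),("bL",330,247,.135),("bR",146,249,.135)):print(n,wr(o,c,(u,v),z).round(4))
E
```

```text
hub [0.5265 0.2145 0.156 ]
bN [0.4595 0.2113 0.135 ]
bL [0.5361 0.2904 0.135 ]
bR [0.5385 0.134  0.135 ]
```

```bash
cat > path.py <<'E'
import numpy as np,sys
hub=np.array([538.5,212.3])
def pt(psi,L=43,a=11,b=14):
    p=np.radians(psi);u=np.array([np.cos(p),np.sin(p)]);n=np.array([-u[1],u[0]])
    return hub+L*u+(5+a*abs(n[0])+b*abs(n[1]))*n
if __name__=="__main__":
    for s in sys.argv[1:]: print(s,pt(float(s)).round(1))
E
python3 path.py $(seq 93 -6 -40)
```

```text
93 [519.6 254.4]
87 [524.1 256.1]
81 [527.4 257.6]
75 [531.  258.8]
69 [535.  259.7]
63 [539.2 260.2]
57 [543.6 260.3]
51 [548.2 259.8]
45 [552.9 258.7]
39 [557.6 257.1]
33 [562.2 254.8]
27 [566.6 251.8]
21 [570.8 248.3]
15 [574.5 244.1]
9 [577.8 239.3]
3 [580.4 234.1]
-3 [582.5 229.6]
-9 [584.2 225.9]
-15 [585.6 221.8]
-21 [586.5 217.4]
-27 [587.  212.8]
-33 [586.9 207.9]
-39 [586.3 203. ]
```

step_arm(
  moves=[
    [1,0,0,-40,0,0,0],
    [1,0,0,-80,0,0,0],
    [1,0,0,-105,0,0,0],
    [1,0,0,-116,0,0,0],
    [1,0,0,-116,0,0,0],
  ],
)

```text
clock: 1.9
position: [0.5056, 0.2443, 0.1143]
ee_rot: [-0.002, 1.0, -0.001, -0.001]
ft_force: [0.5, 0.4, -0.9]
grip_width: 0.002
grasp_force: 0.0
```

step_arm(
  moves=[
    [1,7,6,0,0,0,0],
    [1,13,10,0,0,0,0],
    [1,18,12,0,0,0,0],
    [1,21,14,0,0,0,0],
    [1,25,15,0,0,0,0],
    [1,29,16,0,0,0,0],
    [1,33,16,0,0,0,0],
    [1,38,16,0,0,0,0],
    [1,42,16,0,0,0,0],
    [1,47,15,0,0,0,0],
  ],
)

```text
clock: 2.9
position: [0.5536, 0.2592, 0.1152]
ee_rot: [-0.001, 1.0, 0.0, -0.0]
ft_force: [-4.2, -0.2, 0.2]
grip_width: 0.004
grasp_force: 1.5
```

step_arm(
  moves=[
    [1,5,-2,0,0,0,0],
    [1,9,-4,0,0,0,0],
    [1,14,-7,0,0,0,0],
    [1,18,-11,0,0,0,0],
    [1,22,-15,0,0,0,0],
    [1,25,-20,0,0,0,0],
    [1,27,-25,0,0,0,0],
    [1,29,-29,0,0,0,0],
    [1,29,-29,0,0,0,0],
  ],
)

```text
clock: 3.8
position: [0.5832, 0.2289, 0.1154]
ee_rot: [-0.001, 1.0, -0.0, 0.0]
ft_force: [-0.3, 0.5, -0.4]
grip_width: -0.003
grasp_force: 0.0
```

```bash
python3 - <<'E'
from m import *
import pickle
o=manip.get_obs();print(o["position"],o["ft_force"])
c=manip.camera("top")
a=cv2.resize(c["image"][110:230,160:320],(800,600),interpolation=cv2.INTER_CUBIC)
cv2.imwrite("pics/t1.png",a)
E
```

```text
[0.58315118 0.22886887 0.11544317] [-0.25954269  0.45066839 -0.3764848 ]
```

View pics/t1.png

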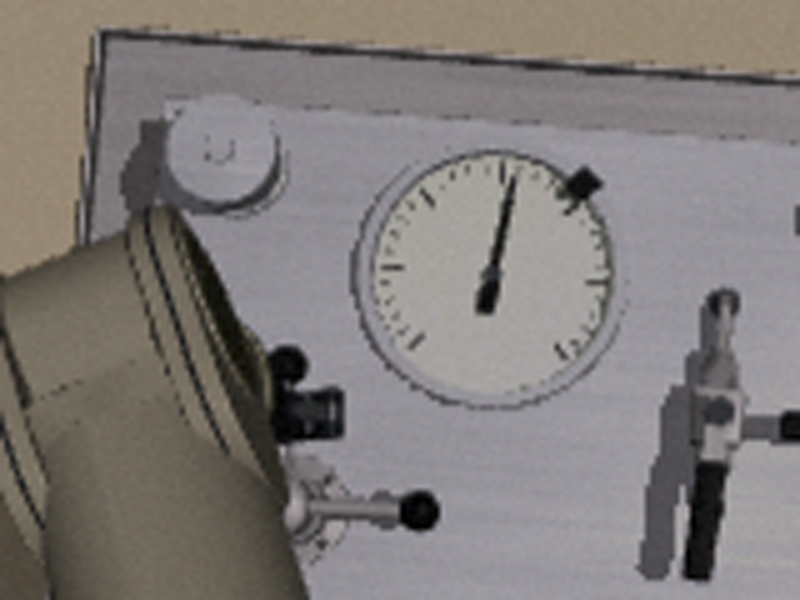

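```bash
cat >> m.py <<'E'
def W5(c,u,v,z): return ray(c,(160+(u+.5)/5-.5,110+(v+.5)/5-.5),z)
E
python3 - <<'E'
from m import *
import pickle
c=pickle.load(open("top0.pkl","rb"))
t1,b1=W(c,271,153,.088)[:2],W(c,350,192,.088)[:2]
t2,b2=W5(c,514,176,.088)[:2],W5(c,484,311,.088)[:2]
s=np.linalg.solve(np.c_[b1-t1,-(b2-t2)],t2-t1);C=t1+s[0]*(b1-t1);print(C,np.hypot(*(t1-C)),np.hypot(*(t2-C)))
a=lambda p:np.degrees(np.arctan2(p[1]-C[1],p[0]-C[0]))
print(a(t1),a(t2),[ (a(W5(c,u,v,z)),np.hypot(*(W5(c,u,v,z)[:2]-C))) for u,v,z in((583,185,.096),(568,200,.094),(583,185,.104))])
h=np.array([.5385,.2123])
p=W5(c,418,510,.135)[:2]-h;print(np.degrees(np.arctan2(p[1],p[0])),np.hypot(*p))
p=W5(c,288,364,.135)[:2]-h;print(np.degrees(np.arctan2(p[1],p[0])),np.hypot(*p))
E
```

```text
[0.67627179 0.0972026 ] 0.05585105764227345 0.05763367445755037
63.51937729159085 -12.286692210427914 [(np.float64(-46.82344450883471), np.float64(0.0721660282537493)), (np.float64(-46.93613783829182), np.float64(0.06008622287336956)), (np.float64(-47.86496008143827), np.float64(0.07126940328810878))]
-92.01108635951765 0.07724670856401908
-3.03038418381988 0.07906752950012343
```

step_arm(
  moves=[
    [1,2,-4,0,0,0,0],
    [1,3.5,-8,0,0,0,0],
    [1,4.5,-12.5,0,0,0,0],
    [1,5,-17,0,0,0,0],
    [1,5,-22,0,0,0,0],
    [1,4.3,-27,0,0,0,0],
    [1,4,-28.5,0,0,0,0],
    [1,4,-28.5,0,0,0,0],
    [1,4,-28.5,0,0,0,0],
  ],
)

```text
clock: 4.75
position: [0.5867, 0.2008, 0.1154]
ee_rot: [-0.001, 1.0, -0.0, 0.0]
ft_force: [-0.8, -0.5, -0.0]
grip_width: -0.002
grasp_force: 0.1
```

step_arm(
  moves=[
    [1,-4,6,0,0,0,0],
    [1,-4,6,40,0,0,0],
    [1,-4,6,80,0,0,0],
    [1,20,-40,80,0,0,0],
    [1,40,-80,80,0,0,0],
    [1,60,-110,80,0,0,0],
    [1,100,-110,80,0,0,0],
    [1,130,-110,80,0,0,0],
    [1,130,-110,80,0,0,0],
    [1,130,-110,80,0,0,0],
  ],
)

```text
clock: 5.75
position: [0.7164, 0.0917, 0.1944]
ee_rot: [-0.001, 1.0, -0.0, -0.001]
ft_force: [0.3, -0.5, -0.0]
grip_width: 0.001
grasp_force: 0.0
```

```bash
python3 - <<'E'
from m import *
import pickle
o=manip.get_obs();print(o["position"],o["ft_force"],o["clock"])
c=manip.camera("wrist");pickle.dump((o,c),open("w1.pkl","wb"))
M=np.array(c["mount"]);R=Rt.from_quat(o["ee_rot"]).as_matrix()
p=M[:3,:3].T@(R.T@(np.array([.676,.097,.09])-o["position"])-M[:3,3]);print(np.array(c["K"])@p/p[2],p)
cv2.imwrite("pics/w1.png",c["image"])
E
```

```text
[0.71635037 0.09174786 0.19439848] [ 0.25323179 -0.53319937 -0.04724557] 5.75
[283.70248692 161.93743985   1.        ] [ 0.00480015 -0.03815069  0.24746794]
```

View pics/w1.png

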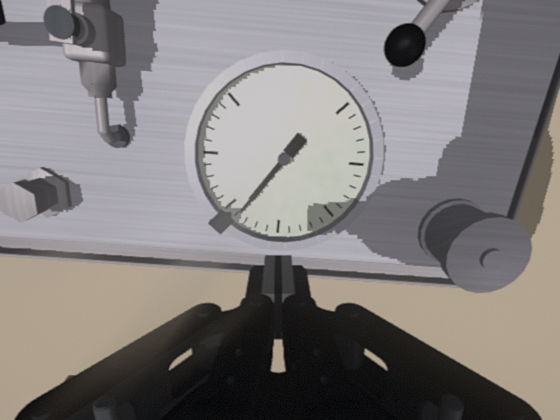

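The needle runs from about (300,138) to (238,208), just short of the marker at (221,219). Enlarging.

```bash
python3 - <<'E'
from m import *
import pickle
o,c=pickle.load(open("w1.pkl","rb"))
cv2.imwrite("pics/w1c.png",cv2.resize(c["image"][120:240,200:360],(800,600),interpolation=cv2.INTER_CUBIC))
E
```

```text
(no output)
```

View pics/w1c.png

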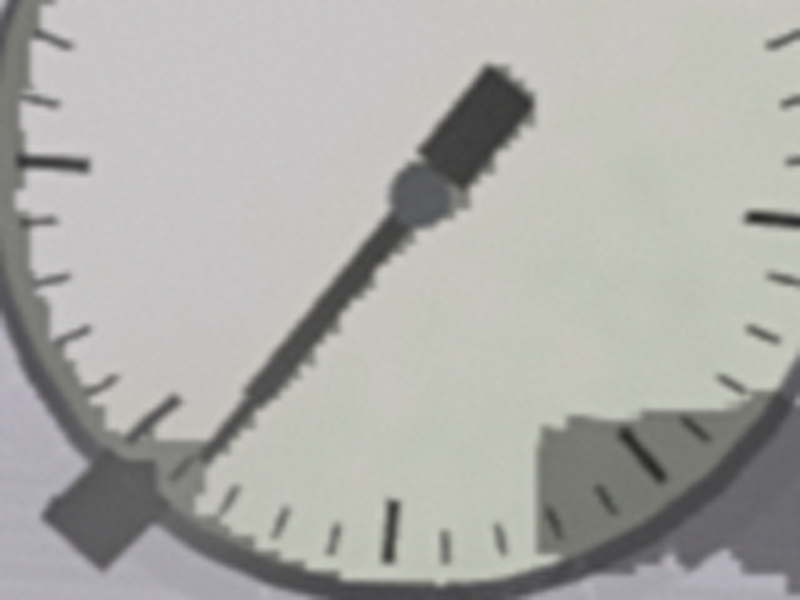

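```bash
python3 - <<'E'
from m import *
import pickle
o,c=pickle.load(open("w1.pkl","rb"))
f=lambda u,v,z:wr(o,c,(200+(u+.5)/5-.5,120+(v+.5)/5-.5),z)[:2]
# rim ticks give dial centre: opposite major ticks
tip,tail,cap=f(205,460,.088),f(478,125,.088),f(420,195,.090)
an=lambda d:np.degrees(np.arctan2(d[1],d[0]))
print("needle",an(tip-tail),an(tip-cap),np.hypot(*(tip-cap)),cap)
for n,u,v in(("outermid",74,543),("in1",105,450),("in2",165,515),("pt",157,462),("mid",105,510)):
    for z in(.094,.100): p=f(u,v,z);print(n,z,an(p-cap).round(2),np.hypot(*(p-cap)).round(4))
E
```

```text
needle -38.941306101928554 -38.60394975107721 0.05811620082915565 [0.67332723 0.09689879]
outermid 0.094 -44.98 0.0823
outermid 0.1 -45.51 0.0797
in1 0.094 -51.3 0.0667
in1 0.1 -52.01 0.0645
in2 0.094 -38.69 0.0681
in2 0.1 -39.28 0.0658
pt 0.094 -44.82 0.0617
pt 0.1 -45.53 0.0596
mid 0.094 -45.18 0.0742
mid 0.1 -45.78 0.0718
```

```bash
python3 path.py -39 -41 -45 -47 -48 -49
```

```text
-39 [586.3 203. ]
-41 [585.9 201.3]
-45 [584.9 197.9]
-47 [584.3 196.3]
-48 [584.  195.4]
-49 [583.7 194.6]
```

step_arm(
  moves=[
    [1,-40,5,0,0,0,0],
    [1,-75,35,0,0,0,0],
    [1,-100,75,0,0,0,0],
    [1,-130,116,0,0,0,0],
    [1,-130,116,0,0,0,0],
    [1,-130,116,0,0,0,0],
    [1,-130,116,-40,0,0,0],
    [1,-130,116,-70,0,0,0],
    [1,-130,116,-80,0,0,0],
    [1,-130,116,-80,0,0,0],
  ],
)

```text
clock: 6.8
position: [0.5861, 0.206, 0.1145]
ee_rot: [-0.0, 1.0, -0.001, -0.001]
ft_force: [0.3, -0.8, 0.6]
grip_width: -0.001
grasp_force: 0.0
```

step_arm(
  moves=[
    [1,0,-4,0,0,0,0],
    [1,0,-6,0,0,0,0],
    [1,-0.5,-8,0,0,0,0],
    [1,-1,-9.5,0,0,0,0],
    [1,-1.5,-11,0,0,0,0],
    [1,-1.5,-11,0,0,0,0],
    [1,-1.5,-11,0,0,0,0],
  ],
)

```text
clock: 7.5
position: [0.5852, 0.1965, 0.1155]
ee_rot: [-0.001, 1.0, 0.0, 0.0]
ft_force: [0.7, 0.6, 1.8]
grip_width: -0.003
grasp_force: 1.0
```

step_arm(
  moves=[
    [1,0,6,0,0,0,0],
    [1,0,6,40,0,0,0],
    [1,0,6,80,0,0,0],
    [1,20,-40,80,0,0,0],
    [1,40,-80,80,0,0,0],
    [1,60,-110,80,0,0,0],
    [1,100,-110,80,0,0,0],
    [1,130,-110,80,0,0,0],
    [1,130,-110,80,0,0,0],
    [1,130,-110,80,0,0,0],
  ],
)

```text
clock: 8.5
position: [0.7147, 0.0865, 0.1939]
ee_rot: [-0.001, 1.0, -0.0, -0.001]
ft_force: [0.2, 0.2, 0.2]
grip_width: 0.001
grasp_force: 0.0
```

```bash
python3 - <<'E'
from m import *
import pickle
o=manip.get_obs();print(o["position"],o["ft_force"],o["clock"])
c=manip.camera("wrist");pickle.dump((o,c),open("w2.pkl","wb"))
cv2.imwrite("pics/w2c.png",cv2.resize(c["image"][120:240,200:360],(800,600),interpolation=cv2.INTER_CUBIC))
E
```

```text
[0.71467648 0.08653752 0.19388792] [0.18969657 0.17597516 0.18428961] 8.5
```

View pics/w2c.png

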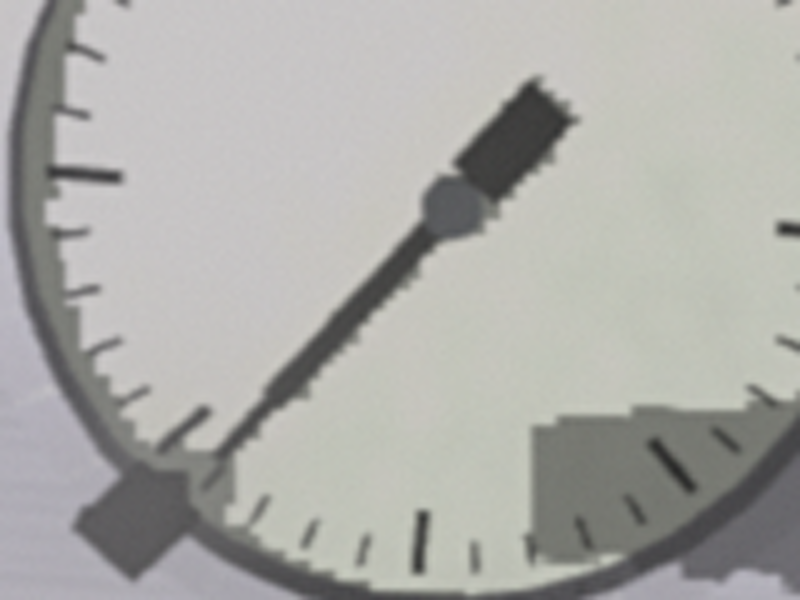

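```bash
python3 - <<'E'
from m import *
import pickle
o,c=pickle.load(open("w2.pkl","rb"))
f=lambda u,v,z:wr(o,c,(200+(u+.5)/5-.5,120+(v+.5)/5-.5),z)[:2]
tip,tail,cap=f(222,458,.088),f(516,138,.088),f(455,207,.090)
an=lambda d:np.degrees(np.arctan2(d[1],d[0]))
print("needle",an(tip-tail),an(tip-cap),np.hypot(*(tip-cap)),cap)
for n,u,v in(("outermid",104,551),("pt",188,472),("mid",135,522)):
    for z in(.094,.097,.100): p=f(u,v,z);print(n,z,an(p-cap).round(2),np.hypot(*(p-cap)).round(4))
E
```

```text
needle -42.10601490731403 -42.115426102867914 0.05801729433501873 [0.67338418 0.0972793 ]
outermid 0.094 -45.53 0.0823
outermid 0.097 -45.84 0.081
outermid 0.1 -46.16 0.0797
pt 0.094 -45.29 0.0618
pt 0.097 -45.7 0.0608
pt 0.1 -46.13 0.0598
mid 0.094 -45.44 0.0747
mid 0.097 -45.78 0.0735
mid 0.1 -46.13 0.0723
```

```bash
python3 - <<'E'
from m import *
import pickle
# dark needle/marker by image: line fit on needle pixels, symmetric marker centroid
for k in("w1","w2"):
    o,c=pickle.load(open(k+".pkl","rb"));g=c["image"].max(2)[120:240,200:360]
    m=(g<95).astype(np.uint8);n,l,s,ce=cv2.connectedComponentsWithStats(m)
    for i in range(1,n):
        if s[i,4]>25:print(k,s[i].tolist(),ce[i].round(1))
E
```

```text
w1 [41, 14, 65, 78, 558] [81.2 41.8]
w1 [0, 56, 15, 29, 70] [ 5.9 70.7]
w1 [42, 78, 117, 42, 507] [109.3 106.6]
w1 [124, 85, 9, 12, 40] [127.9  90.5]
w1 [9, 90, 22, 23, 195] [ 19.6 100.5]
w2 [3, 8, 14, 74, 103] [ 6.7 48.1]
w2 [44, 17, 70, 75, 571] [87.2 44.3]
w2 [97, 83, 63, 37, 283] [136.9 104.7]
w2 [130, 88, 10, 11, 39] [134.3  93.1]
w2 [16, 93, 24, 22, 184] [ 28.8 103.7]
w2 [43, 109, 50, 11, 127] [ 61.8 115.4]
```

step_arm(
  moves=[
    [1,-40,5,0,0,0,0],
    [1,-75,35,0,0,0,0],
    [1,-100,75,0,0,0,0],
    [1,-130,116,0,0,0,0],
    [1,-130,116,0,0,0,0],
    [1,-130,116,0,0,0,0],
    [1,-130,116,-40,0,0,0],
    [1,-130,116,-70,0,0,0],
    [1,-130,116,-80,0,0,0],
    [1,-130,116,-80,0,0,0],
  ],
)

```text
clock: 9.55
position: [0.5846, 0.201, 0.1144]
ee_rot: [-0.0, 1.0, -0.001, -0.001]
ft_force: [-1.1, 0.0, 1.0]
grip_width: 0.001
grasp_force: 0.0
```

step_arm(
  moves=[
    [1,0,-3,0,0,0,0],
    [1,0,-5,0,0,0,0],
    [1,-0.3,-6.5,0,0,0,0],
    [1,-0.7,-8,0,0,0,0],
    [1,-1.1,-9.2,0,0,0,0],
    [1,-1.1,-9.2,0,0,0,0],
    [1,-1.1,-9.2,0,0,0,0],
  ],
)

```text
clock: 10.25
position: [0.5841, 0.1933, 0.1155]
ee_rot: [-0.001, 1.0, 0.0, 0.0]
ft_force: [1.2, 1.5, 2.4]
grip_width: 0.001
grasp_force: 1.0
```

step_arm(
  moves=[
    [1,0,6,0,0,0,0],
    [1,0,6,40,0,0,0],
    [1,0,6,80,0,0,0],
    [1,20,-40,80,0,0,0],
    [1,40,-80,80,0,0,0],
    [1,60,-110,80,0,0,0],
    [1,100,-110,80,0,0,0],
    [1,130,-110,80,0,0,0],
    [1,130,-110,80,0,0,0],
    [1,130,-110,80,0,0,0],
  ],
)

```text
clock: 11.25
position: [0.7136, 0.0833, 0.1939]
ee_rot: [-0.001, 1.0, -0.0, -0.001]
ft_force: [-0.3, -0.2, -0.4]
grip_width: -0.001
grasp_force: 0.0
```

```bash
python3 - <<'E'
from m import *
import pickle
o=manip.get_obs();print(o["position"],o["ft_force"],o["clock"])
c=manip.camera("wrist");pickle.dump((o,c),open("w3.pkl","wb"))
cv2.imwrite("pics/w3c.png",cv2.resize(c["image"][120:240,200:360],(800,600),interpolation=cv2.INTER_CUBIC))
E
```

```text
[0.71360678 0.08329261 0.19392909] [-0.3204333  -0.21090539 -0.41905903] 11.25
```

View pics/w3c.png

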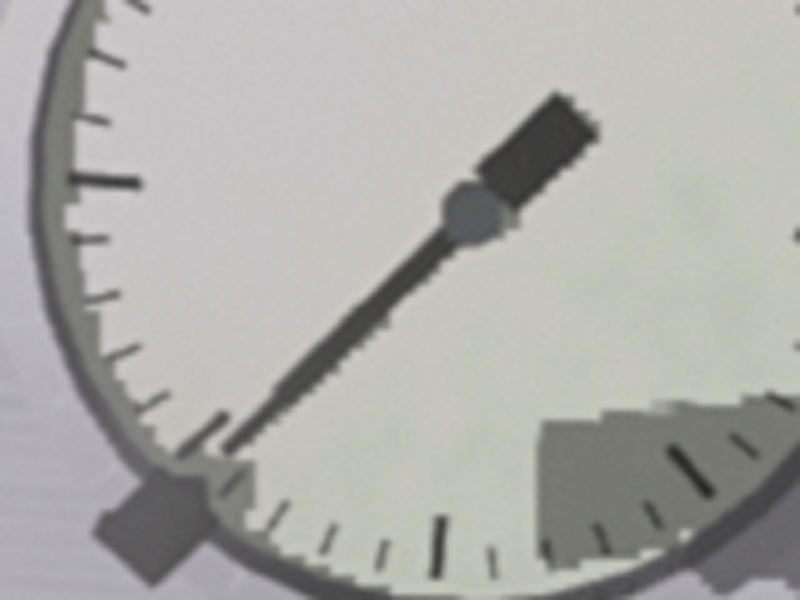

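The tip is at (226,452), the pivot at (474,213) and the marker's inner point near (208,478), so the needle is now very near the marker's line. Computing angles.

```bash
python3 - <<'E'
from m import *
import pickle
an=lambda d:np.degrees(np.arctan2(d[1],d[0]))
for k,tp,tl,cp,om,pt,md in(("w2",(222,458),(555,98),(455,207),(104,551),(188,472),(28.8*5,103.7*5)),("w3",(226,452),(577,113),(474,213),(122,556),(208,478),None)):
    o,c=pickle.load(open(k+".pkl","rb"))
    f=lambda p,z:wr(o,c,(200+(p[0]+.5)/5-.5,120+(p[1]+.5)/5-.5),z)[:2]
    tip,tail,cap=f(tp,.088),f(tl,.088),f(cp,.090)
    print(k,"needle",an(tip-tail),an(tip-cap),np.hypot(*(tip-cap)),cap)
    # dark-pixel line fit of needle shaft in world
    g=c["image"].max(2);n,l,s,ce=cv2.connectedComponentsWithStats((g[120:240,200:360]<95).astype(np.uint8))
    q=l[int(cp[1]/5-10),int(cp[0]/5+9)];
    if q:
        ys,xs=np.nonzero(l==q);P=np.array([wr(o,c,(200+x,120+y),.088)[:2] for x,y in zip(xs,ys)],np.float32)
        v=cv2.fitLine(P,cv2.DIST_HUBER,0,.01,.01).ravel();a=np.degrees(np.arctan2(v[1],v[0]));print(" fit",a,len(xs))
        vals=g[120:240,200:360]
    for n,p in(("outer",om),("pt",pt)):
        for z in(.094,.098): print("  ",n,z,an(f(p,z)-cap).round(2),np.hypot(*(f(p,z)-cap)).round(4))
E
```

```text
w2 needle -42.29206073807277 -42.115426102867914 0.05801729433501873 [0.67338418 0.0972793 ]
 fit -42.63951 571
   outer 0.094 -45.53 0.0823
   outer 0.098 -45.94 0.0806
   pt 0.094 -45.29 0.0618
   pt 0.098 -45.84 0.0605
w3 needle -45.41943595792836 -45.174539959013906 0.05817381394635595 [0.67328842 0.09709256]
 fit -45.317368 587
   outer 0.094 -45.59 0.0823
   outer 0.098 -46.04 0.0806
   pt 0.094 -45.08 0.0617
   pt 0.098 -45.68 0.0604
```

```bash
python3 - <<'E'
import numpy as np
def pt(P,psi,sg,L=70,a=11,b=14):
    p=np.radians(psi);u=np.array([np.cos(p),np.sin(p)]);n=sg*np.array([-u[1],u[0]])
    return np.array(P)+L*u+(8+a*abs(n[0])+b*abs(n[1]))*n
print("iso rel (513,-53)")
for t in list(range(172,86,-6))+[86,84]:print(t,(pt((591,-33),t,1)-[513,-53]).round(1).tolist())
print("vent rel (611,-91)")
for t in list(range(88,177,6))+[176,178]:print(t,(pt((579.2,-161.5),t,-1)-[611,-91]).round(1).tolist())
E
```

```text
iso rel (513,-53)
172 [5.4, 6.6]
166 [4.2, 13.4]
160 [3.7, 20.5]
154 [3.9, 27.9]
148 [5.0, 35.3]
142 [7.0, 42.8]
136 [9.8, 50.1]
130 [13.5, 57.3]
124 [18.2, 64.1]
118 [23.7, 70.4]
112 [30.0, 76.1]
106 [37.1, 81.1]
100 [44.9, 85.2]
94 [53.2, 88.4]
88 [61.0, 90.6]
86 [63.0, 91.2]
84 [65.0, 91.7]
vent rel (611,-91)
88 [-9.9, -1.2]
94 [-16.8, 0.7]
100 [-23.0, 2.1]
106 [-29.5, 3.0]
112 [-36.3, 3.2]
118 [-43.2, 2.7]
124 [-50.3, 1.5]
130 [-57.3, -0.5]
136 [-64.3, -3.4]
142 [-71.1, -7.1]
148 [-77.5, -11.6]
154 [-83.6, -17.0]
160 [-89.1, -23.1]
166 [-93.9, -30.0]
172 [-97.9, -37.6]
176 [-100.0, -42.9]
178 [-101.0, -45.7]
```

step_arm(
  moves=[
    [1,-40,-25,0,0,0,0],
    [1,-80,-55,0,0,0,0],
    [1,-120,-80,0,0,0,0],
    [1,-160,-110,0,0,0,0],
    [1,-200,-136,0,0,0,0],
    [1,-200,-136,0,0,0,0],
    [1,-200,-136,0,0,0,0],
    [1,-200,-136,-40,0,0,0],
    [1,-200,-136,-75,0,0,0],
    [1,-200,-136,-75,0,0,0],
  ],
)

```text
clock: 12.3
position: [0.5115, -0.0514, 0.1166]
ee_rot: [-0.002, 1.0, -0.0, -0.003]
ft_force: [0.0, 0.3, 0.8]
grip_width: 0.002
grasp_force: 0.0
```

step_arm(
  moves=[
    [1,2,0,2,0,0,0],
    [1,5,6,2,0,0,0],
    [1,4,13,2,0,0,0],
    [1,4,20,2,0,0,0],
    [1,4,28,2,0,0,0],
    [1,5,35,2,0,0,0],
    [1,7,43,2,0,0,0],
    [1,10,50,2,0,0,0],
    [1,13.5,57,2,0,0,0],
    [1,18,64,2,0,0,0],
  ],
)

```text
clock: 13.3
position: [0.532, 0.0118, 0.1222]
ee_rot: [-0.001, 1.0, 0.0, -0.0]
ft_force: [-0.5, -2.1, -0.8]
grip_width: 0.003
grasp_force: 0.9
```

step_arm(
  moves=[
    [1,5.5,6,0,0,0,0],
    [1,12,12,0,0,0,0],
    [1,19,17,0,0,0,0],
    [1,27,21,0,0,0,0],
    [1,35,24.5,0,0,0,0],
    [1,42,26.5,0,0,0,0],
    [1,44,27,0,0,0,0],
    [1,45,27.3,0,0,0,0],
    [1,45,27.3,0,0,0,0],
  ],
)

```text
clock: 14.2
position: [0.5762, 0.0385, 0.1222]
ee_rot: [-0.001, 1.0, 0.0, -0.001]
ft_force: [-7.2, -1.3, 2.4]
grip_width: 0.003
grasp_force: 2.9
```

step_arm(
  moves=[
    [1,1,0,0,0,0,0],
    [1,1,0,0,0,0,0],
    [1,1,0,0,0,0,0],
  ],
)

```text
clock: 14.5
position: [0.5763, 0.0386, 0.1221]
ee_rot: [-0.001, 1.0, 0.0, -0.002]
ft_force: [-10.8, -1.1, 4.8]
grip_width: -0.001
grasp_force: 5.1
```

step_arm(
  moves=[
    [1,1,0,0,0,0,0],
    [1,1,0,0,0,0,0],
    [1,1,0,0,0,0,0],
  ],
)

```text
clock: 14.8
position: [0.5765, 0.0385, 0.122]
ee_rot: [-0.001, 1.0, 0.0, -0.003]
ft_force: [-15.5, -0.9, 8.5]
grip_width: 0.001
grasp_force: 7.6
```

step_arm(
  moves=[
    [1,-12,0,0,0,0,0],
    [1,-12,0,40,0,0,0],
    [1,-12,0,70,0,0,0],
    [1,5,-40,70,0,0,0],
    [1,20,-85,70,0,0,0],
    [1,33,-130,70,0,0,0],
    [1,33,-130,70,0,0,0],
    [1,33,-130,70,0,0,0],
  ],
)

```text
clock: 15.6
position: [0.6122, -0.0928, 0.1924]
ee_rot: [0.0, 1.0, 0.0, 0.0]
ft_force: [-0.4, 0.9, 0.6]
grip_width: 0.003
grasp_force: 0.0
```

step_arm(
  moves=[
    [1,0,0,-40,0,0,0],
    [1,0,0,-60,0,0,0],
    [1,0,0,-70,0,0,0],
    [1,0,0,-70,0,0,0],
  ],
)

```text
clock: 16.0
position: [0.6115, -0.0901, 0.1214]
ee_rot: [-0.002, 1.0, 0.0, -0.001]
ft_force: [-0.7, -0.2, 0.6]
grip_width: -0.006
grasp_force: 0.0
```

step_arm(
  moves=[
    [1,-5,0,0,0,0,0],
    [1,-10,-1,0,0,0,0],
    [1,-17,0.5,0,0,0,0],
    [1,-23,2,0,0,0,0],
    [1,-30,3,0,0,0,0],
    [1,-37,3,0,0,0,0],
    [1,-43,2.5,0,0,0,0],
    [1,-50,1.5,0,0,0,0],
    [1,-57,-0.5,0,0,0,0],
    [1,-64,-3.5,0,0,0,0],
  ],
)

```text
clock: 17.0
position: [0.5474, -0.0949, 0.1223]
ee_rot: [-0.001, 1.0, 0.0, 0.0]
ft_force: [3.7, -0.3, 0.8]
grip_width: -0.005
grasp_force: 1.1
```

step_arm(
  moves=[
    [1,-7,-4,0,0,0,0],
    [1,-13.5,-8,0,0,0,0],
    [1,-19.5,-13.5,0,0,0,0],
    [1,-25,-20,0,0,0,0],
    [1,-30,-27,0,0,0,0],
    [1,-34,-34,0,0,0,0],
    [1,-36,-38,0,0,0,0],
    [1,-36.5,-40,0,0,0,0],
    [1,-36.5,-40,0,0,0,0],
  ],
)

```text
clock: 17.9
position: [0.5112, -0.135, 0.1222]
ee_rot: [-0.001, 1.0, 0.0, -0.0]
ft_force: [-0.0, 1.6, -0.3]
grip_width: -0.001
grasp_force: 0.1
```

Continue to the stop gradually.

step_arm(
  moves=[
    [1,0,-1,0,0,0,0],
    [1,0,-2,0,0,0,0],
    [1,0,-2,0,0,0,0],
  ],
)

```text
clock: 18.2
position: [0.5112, -0.1355, 0.1221]
ee_rot: [-0.002, 1.0, 0.001, -0.001]
ft_force: [-2.1, 6.9, 3.5]
grip_width: 0.001
grasp_force: 3.1
```

step_arm(
  moves=[
    [1,0,-1,0,0,0,0],
    [1,0,-2,0,0,0,0],
    [1,0,-2,0,0,0,0],
  ],
)

```text
clock: 18.5
position: [0.5112, -0.1358, 0.1221]
ee_rot: [-0.002, 1.0, 0.002, -0.001]
ft_force: [-3.6, 12.2, 4.9]
grip_width: 0.002
grasp_force: 6.1
```

step_arm(
  moves=[
    [1,0,14,0,0,0,0],
    [1,0,14,40,0,0,0],
    [1,0,14,90,0,0,0],
    [1,0,14,130,0,0,0],
    [1,-20,-30,150,0,0,0],
    [1,-40,-70,150,0,0,0],
    [1,-60,-110,150,0,0,0],
    [1,-80,-150,150,0,0,0],
    [1,-100,-190,150,0,0,0],
    [1,-100,-190,150,0,0,0],
  ],
)

```text
clock: 19.5
position: [0.4071, -0.3351, 0.2727]
ee_rot: [0.004, 1.0, -0.001, -0.0]
ft_force: [0.1, 0.3, -0.7]
grip_width: 0.001
grasp_force: 0.0
```

```bash
python3 - <<'E'
from m import *
o=manip.get_obs();print(o["position"],o["ft_force"],o["clock"])
c=manip.camera("top")
cv2.imwrite("pics/fin.png",cv2.resize(c["image"][110:290,160:400],(800,600),interpolation=cv2.INTER_CUBIC))
E
```

```text
[ 0.40712345 -0.33507593  0.27274499] [ 0.0568322   0.34805634 -0.69458838] 19.5
```

View pics/fin.png

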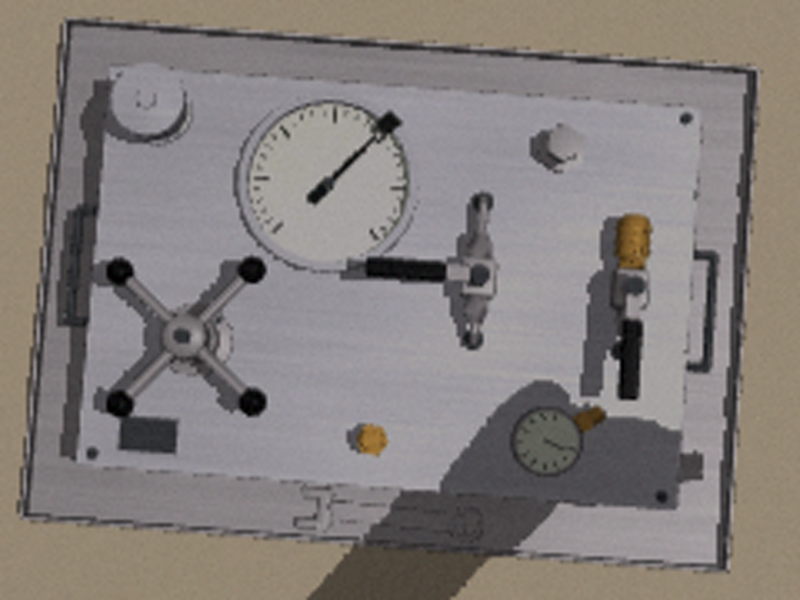

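The needle points at the marker (tip near (385,128)). The iso lever is square across (end at (366,267)), the vent lever is in line (end at (629,398)), and the loose parts haven't moved.

```bash
python3 -c "
from workcell import manip
print(manip.hand_in())"
```

```text
the job is handed in; nothing more can be done
None
```

The job is handed in after about 20 s of the 61 s allowed: the needle points at the marker within about 0.5° by my camera measurement. The isolating valve was then pushed to its shut stop and after that the vent valve to its open stop, with the loose things on the console still in place.

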